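Prime the bench test pump until its indicator pin is out

ROBOT

A 6-joint arm with a two-finger parallel gripper is mounted at the origin on the work surface. World frame = base frame: x ahead of the robot, y to its left, z up, the work surface at z = 0. Lengths are in mm, angles in rad, forces in N, time in s.
With the tool pointing down it reaches from about 350 to 850 mm from the base axis. Payload 8.1 kg.
Tool frame: the origin (TCP) lies at the very end of the fingers, on their centre line; the grasp point (between the pads) lies 19 mm behind it; z points along the fingers, y is the line along which they close (so a half turn about z gives the same grasp; the last joint's range is limited). The gripper opens to 85 mm and grips with 20 to 120 N. Pads are 22 mm wide; open, the fingers measure 114 mm over their backs; the gripper's body (76 mm by 85 mm) begins 54 mm behind the grasp point. The pads swing forward as they close: fully open they stand 13 mm farther back than shut.
Start: joints at [1.201, 0.13, 1.488, -0, 1.523, -0.085], TCP at [168.557, 575.842, 231.292] pointing down, gripper open.
Joint ranges: [-2.96, 2.96], [-0.89, 2.26], [0.02, 2.5], [-1.34, 4.48], [0, 2.73], [-2.66, 2.66]. Speed limits (rad/s): [2.39, 2.39, 2.79, 3.14, 3.14, 3.14].

INTERFACE

Orientations are given as a unit quaternion [x, y, z, w].
In Python, from bench import state, viewer, bot gives the robot as it stands.
- The arm moves only by the shell command python3 -m jog 'ROWS' [FORCE]. ROWS is JSON, a list of rows, each an object of numbers: "rx", "ry", "rz": the turn, a rotation vector about the tool's x, y, z in degrees; "tx", "ty", "tz": the shift along the tool's x, y, z in m; "gripper": the finger opening in m, from 0 to 0.0854. A call has 1 to 12 rows; each row shifts and turns the commanded pose from where the row before left it, along the tool's axes as they then stand; what a row does not reach is not made up. A row lasts 1/12 s, in which the tool goes at most 41.7 mm and 7.16 degrees, less where a joint would pass 70% of its speed; a pose out of reach is approached as far as the arm can. A call with a gripper value outside its range is refused whole. The fingers move at their own pace and stop on an object; FORCE is the grip in N (left out, the last holds). Time passes only in rows, so rows that do not move let the fingers close. It gives the time, the measured TCP pose, the force, the opening and the grip force at its end, in the units of the state.
- state(): the state, without advancing time (a new reading comes with each control period).
- viewer.snapshot(name): name is "scene" or "top" or "wrist"; returns the picture (420x560x3 uint8, blue, green, red); there is no depth.
- viewer.get_calibration(name): a dict with "fov_y" (degrees; the focal length in pixels is half the picture's height over the tangent of half this angle, whatever the lens; pixels are square), "cx", "cy" (the principal point, pixels), "rvec" (rotation vector, rad) and "tvec" (3), from world to camera coordinates, as OpenCV has them. Camera axes: x right, y down, z forward; pixel columns grow to the right and rows downward; lengths in mm; the calibration is good to about 2 mm. A picture is of the moment at which its call begins: read the wrist's pose just before it. get_calibration takes no time and is no camera call; for the wrist camera it gives the pose at the moment of the call.
- bot.sign_off(): hands the job in; it is judged then, once.
The state is a dict: "clock": time; "q": joint angles; "qvel": joint speeds; "effort": joint torques, N m; "ee_pos": TCP position; "orientation": TCP orientation; "force": force on the tool from outside, world axes, zero at the start; "ft_torque": the same for the moment, N m; "opening": finger opening in mm; "grip_force": force on a finger pad.
Only numpy, scipy, OpenCV 4.12 (cv2) and the standard library are available. Lean on these libraries where they do the work, as an engineer would, in place of code of your own. Each camera call takes 0.05 s, during which the arm holds its last target. There are 200 camera calls.

TASK

On the grey pump, press the black mushroom-headed plunger down with the fingertips and let it spring back, stroke after full stroke, until the steel indicator pin next to it has risen fully out; then leave the plunger all the way up. Only press: do not touch the pin, do not press the small bleed button, do not lift, tip or shove the pump along, and leave the other things on the bench and the loose cap on the pump where they are.

Things in the scene. Friction and masses are not known exactly. Their poses are not given: they have to be found in the camera images.
- pump: loose grey steel pump, about 3.5 kg: a tank 136 x 246 mm, 70 mm high (x across, y along). Origin: centre of its underside. On the lid, in its frame: plunger cylinder at x 0, y -62 mm (42 mm across, 118 mm above the table); indicator pin at x 0, y +30 mm; bleed button at x -35, y +90 mm; round gauge at x +40, y +90 mm, up to 136 mm above the table
- plunger_top (a point): centre of the top of the plunger's black mushroom head, which is 48 mm across and nearly flat in its middle 38 mm; 160 mm above the table when the plunger is up. It moves with the plunger
- plunger (a joint): how far the plunger is pressed, m: 0 up (spring return), 0.018 fully down. About 5 N to start, 15 N near the bottom with the pin's load (more if fast). Each full stroke down raises the pin about 12 mm (the first one 5 to 17 mm); strokes under about 14 mm may raise nothing, and the plunger must come fully up between strokes. Once the pin is out the plunger still moves but does no more
- indicator_pin: steel indicator pin, 10 mm rod with a 16 mm round head 8 mm high, rising straight up out of a brass gland 24 mm across whose top is 85 mm above the table; origin: centre of the head's underside. It stays at the height reached. Not to be touched
- pin_top (a point): centre of the top of the pin's head: 93 mm above the table when the pin is in, about 142 mm when fully out
- pin_rise (a joint): how far the pin has risen, m: 0 in (head on the gland), about 0.049 fully out; from 0.045 it counts as fully out, when a dark groove in the rod shows just above the gland. Starts anywhere from 0 to 0.026, so two to five full strokes are needed
- bleed (a joint): small steel bleed button, 14 mm across, in a brass ring on the tank's lid: 0 up, 0.006 pressed. Not to be pressed
- bleed_top (a point): centre of the top of the bleed button, 90 mm above the table
- dust_cap: loose brass dust cap standing on the tank lid near the plunger, 26 mm across, 24 mm high; origin: centre of its underside. To be left alone
- spanner: loose open-ended spanner, 190 mm long, lying on the table in front of the tank; origin: underside centre, x along its length. To be left alone
- grease_tin: loose round tin, 72 mm across, 75 mm high, on the table behind the tank; origin: centre of its underside. To be left alone
- coupling: loose brass and steel hose coupling, 42 mm across, 54 mm high, standing on the table behind the tank; origin: centre of its underside. To be left alone
- bit_carton: loose cardboard carton 75 x 120 x 45 mm high, to one side; origin: centre of its underside. To be left alone
- oil_bottle: loose white bottle, 60 mm across, 170 mm high, to one side; origin: centre of its underside. To be left alone
- screwdriver: loose screwdriver, 200 mm long, lying to one side; origin: underside, x along its length. To be left alone
- flange: loose flat steel ring, 90 mm across, 16 mm thick, lying to one side; origin: centre of its underside. To be left alone

How it is judged (in metres and radians):
On the way, in this order (a step that is already met when the one before it is completed fails the run):
1. the plunger is pressed down through a first full stroke (value of joint plunger above 0.013 m), for 0.02 s.
2. the plunger springs back up (value of joint plunger below 0.003 m), for 0.05 s.
3. pumped on until the indicator pin is fully out (value of joint pin_rise above 0.045 m), for 0.1 s.
At the end, for the whole second after the job is handed in: the pin stands at least 45 mm out, the plunger is up (within 2 mm), the bleed button is up, the pump stands upright at rest within 30 mm of where it was, and every loose thing is within 30 mm of where it was (value of joint pin_rise above 0.045 m and value of joint each of plunger, bleed below 0.002 m and angle between pump's own z axis and vertical below 0.05 rad and distance of each of pump, dust_cap, spanner, grease_tin, coupling, bit_carton, oil_bottle, screwdriver, flange from where it was at the start of the episode below 0.03 m and linear speed of each of pump, indicator_pin below 0.02 m/s); the robot touches nothing.
It fails at once if the robot touches the indicator pin (contact force between indicator_pin and the fingers above 0.5 N or contact force between indicator_pin and the arm above 0.5 N).
It fails at once if the bleed button is pressed (3 mm or more) (value of joint bleed above 0.003 m).
It fails at once if the pump is lifted (10 mm), tipped (0.15 rad) or shoved along (30 mm) (height (world z) of pump above 0.01 m or angle between pump's own z axis and vertical above 0.15 rad or distance of pump from where it was at the start of the episode above 0.03 m).
It fails at once if a bystander is moved more than 30 mm (distance of any of dust_cap, spanner, grease_tin, coupling, bit_carton, oil_bottle, screwdriver, flange from where it was at the start of the episode above 0.03 m).
It also fails if it takes over 48 s, if anything falls off the work surface, if the arm or the gripper's body presses on something with over 40 N, if the wrist force passes 120 N, or if a joint passes its speed limit or range.

## Working session

There is one attempt and no reset: what is moved stays moved. The work goes in short steps, Python scripts to look and compute and a shell command to move; the robot and the scene stay as the last step left them, time stands still between calls to the robot, and variables do not carry over. Pictures are saved under pics/ and viewed, at most 10 in all, crops included, and the job is handed in when it is done.

```bash
mkdir -p pics; ls; python3 - <<'E'
from bench import state, viewer, bot
import cv2
s=state();print(s)
for n in ("scene","top"):
    im=viewer.snapshot(n);cv2.imwrite(f"pics/{n}0.png",im);print(viewer.get_calibration(n))
E
```

```text
pics
{'clock': 0.0, 'q': array([ 1.20058810e+00,  1.31157328e-01,  1.48927296e+00,  3.71978195e-05,
        1.52297796e+00, -8.54027386e-02]), 'qvel': array([ 0.00124777,  0.00082755, -0.00022595, -0.00047231, -0.00012888,
       -0.00078243]), 'effort': array([-5.15233241e-04, -5.69436479e+01, -5.00519693e+01, -1.26787854e-04,
        1.55920722e-02, -3.48445454e-06]), 'ee_pos': array([168.35458379, 575.33707597, 230.25018152]), 'orientation': array([ 1.41922785e-01,  9.89877315e-01, -8.80145883e-04, -2.23113483e-04]), 'force': array([-0.04356508, -0.48565397, -0.47785684]), 'ft_torque': array([-0.00140665,  0.03118649, -0.01151487]), 'grip_force': 0.0, 'opening': 85.33136041954832}
{'fov_y': 49.67060430499274, 'cx': 282.35684881315296, 'cy': 214.39248005715834, 'rvec': array([ 1.30134793,  2.16572251, -1.01335615]), 'tvec': array([ 256.94933477, -223.49858783, 1547.20575046])}
{'fov_y': 54.131377942033005, 'cx': 280.2767537257378, 'cy': 206.11453524739125, 'rvec': array([ 2.16992614, -2.14609642,  0.12555124]), 'tvec': array([ -11.79492857,  526.1525275 , 1228.66681596])}
```

View pics/scene0.png

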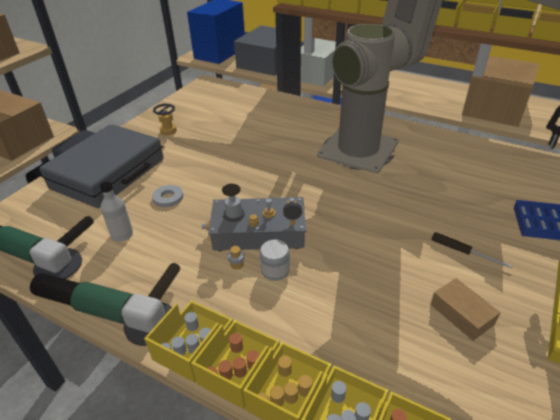

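View pics/top0.png

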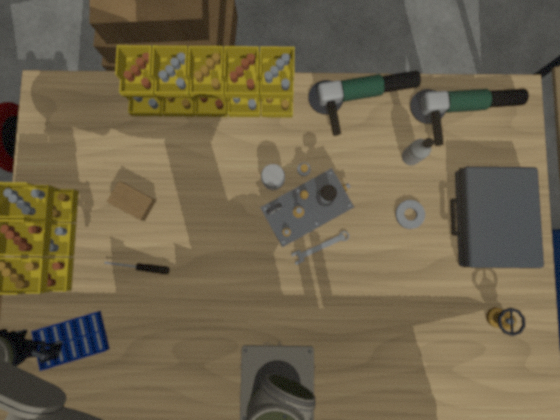

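Scene view: black plunger head at about (231,190), gauge at (292,211). Top view: plunger head at (328,195), gauge at (275,208), pin gland at (298,212), cap at (305,195) and bleed button at (287,232). I'll triangulate the head and zoom in on the crops.

```bash
cat > h.py <<'E'
import cv2, numpy as np
from bench import state, viewer, bot
def cam(n,c=None):
    c=c or viewer.get_calibration(n); f=210/np.tan(np.radians(c["fov_y"]/2))
    K=np.array([[f,0,c["cx"]],[0,f,c["cy"]],[0,0,1]]); R=cv2.Rodrigues(c["rvec"])[0]
    return K,R,np.array(c["tvec"]).reshape(3)
def tri(c1,p1,c2,p2):
    P=[K@np.c_[R,t] for K,R,t in (c1,c2)]
    X=cv2.triangulatePoints(P[0],P[1],np.float64(p1),np.float64(p2)).ravel(); return X[:3]/X[3]
def plane(c,p,z):
    K,R,t=c; d=R.T@np.linalg.solve(K,[*p,1]); o=-R.T@t; return o+d*(z-o[2])/d[2]
def proj(c,X):
    K,R,t=c; u=K@(R@np.asarray(X,float)+t); return u[:2]/u[2]
def dark(im,box,th=45):
    x0,y0,x1,y1=box; g=im[y0:y1,x0:x1].max(2)
    n,l,s,ce=cv2.connectedComponentsWithStats((g<th).astype(np.uint8))
    return [(s[i].tolist(),(ce[i]+[x0,y0]).round(1).tolist()) for i in range(1,n) if s[i][4]>15]
E
python3 - <<'E'
from h import *
a=cv2.imread("pics/scene0.png");b=cv2.imread("pics/top0.png")
for th in(40,55): print(dark(a,(215,178,310,225),th)); print(dark(b,(260,165,350,245),th))
A=cv2.resize(a[170:280,195:320],None,fx=4.6,fy=4.6,interpolation=2)
B=cv2.resize(b[155:265,255:355],None,fx=5.4,fy=5.4,interpolation=2)
cv2.imwrite("pics/cropA.png",A);cv2.imwrite("pics/cropB.png",B)
E
```

```text
[]
[]
[([8, 7, 16, 11, 128], [230.6, 189.6]), ([69, 28, 17, 13, 175], [292.0, 211.7])]
[([59, 21, 17, 14, 168], [327.6, 192.2])]
```

View pics/cropA.png

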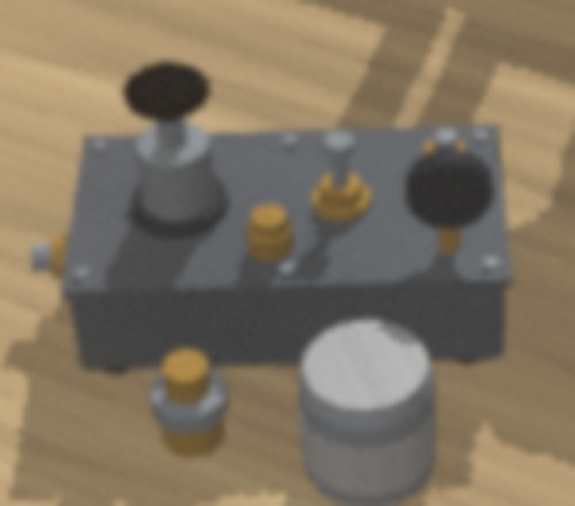

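View pics/cropB.png

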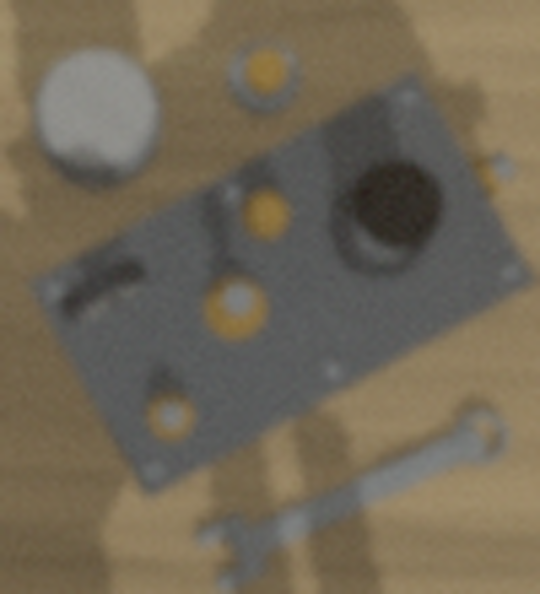

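Crop A: the pin's head at (340,140) already stands some way out above its gland; cap at (270,232) and gauge at (448,188). Crop B: plunger head at (398,205), pin head (238,297), tank corners at (40,285), (410,75), (530,275) and (150,492).

```bash
python3 - <<'E'
from h import *
cs,ct=cam("scene"),cam("top")
X=tri(cs,(230.9,189.6),ct,(328.0,192.4)); print("head",X.round(1), proj(cs,X),proj(ct,X))
A=lambda x,y:(195+(x+.5)/4.6-.5,170+(y+.5)/4.6-.5)
B=lambda x,y:(255+(x+.5)/5.4-.5,155+(y+.5)/5.4-.5)
P=tri(cs,A(340,143),ct,B(238,297)); print("pin",P.round(1))
c=np.array([plane(ct,B(*p),70)[:2] for p in((40,285),(410,75),(530,275),(150,492))]);print(c.round(0),c.mean(0))
d=c[0]-c[1]+c[3]-c[2]; yaw=np.arctan2(-d[0],d[1]);print("yaw deg",np.degrees(yaw))
R=np.array([[np.cos(yaw),-np.sin(yaw)],[np.sin(yaw),np.cos(yaw)]])
print("pred plunger",c.mean(0)+R@[0,-62],"plane160",plane(ct,(328.0,192.4),158).round(1))
from scipy.spatial.transform import Rotation as Ro
s=state();r=Ro.from_quat(s["orientation"]);print(r.as_matrix().round(3)); print("tool shift",r.inv().apply(X-s["ee_pos"]).round(1))
E
```

```text
head [ 551.3 -138.1  151.2] [230.59164811 189.56719096] [327.70601028 192.56852496]
pin [506.2 -57.7 113.1]
[[ 517.   48.]
 [ 637. -156.]
 [ 526. -221.]
 [ 405.  -14.]] [521.17335663 -85.67031836]
yaw deg 30.348525717973047
pred plunger [ 552.49939488 -139.17433062] plane160 [ 550.7 -138.1  158. ]
[[-0.96   0.281 -0.001]
 [ 0.281  0.96  -0.002]
 [ 0.    -0.002 -1.   ]]
tool shift [-567.9 -577.    80.1]
```

```bash
python3 -m jog '[{"tx":-0.028,"ty":-0.028,"gripper":0},{"tx":-0.028,"ty":-0.028,"gripper":0},{"tx":-0.028,"ty":-0.028,"gripper":0},{"tx":-0.028,"ty":-0.028,"gripper":0},{"tx":-0.028,"ty":-0.028,"gripper":0},{"tx":-0.028,"ty":-0.028,"gripper":0},{"tx":-0.028,"ty":-0.028,"gripper":0},{"tx":-0.028,"ty":-0.028,"gripper":0},{"tx":-0.028,"ty":-0.028,"gripper":0},{"tx":-0.028,"ty":-0.028,"gripper":0}]' 30
python3 -m jog '[{"tx":-0.028,"ty":-0.028},{"tx":-0.028,"ty":-0.028},{"tx":-0.028,"ty":-0.028},{"tx":-0.028,"ty":-0.028},{"tx":-0.028,"ty":-0.028},{"tx":-0.028,"ty":-0.028},{"tx":-0.028,"ty":-0.028},{"tx":-0.028,"ty":-0.028},{},{},{}]'
python3 - <<'E'
from h import *
from scipy.spatial.transform import Rotation as Ro
s=state();r=Ro.from_quat(s["orientation"]);print(s["ee_pos"],s["force"]); print("tool shift",r.inv().apply(np.array([551.5,-138.5,180])-s["ee_pos"]).round(1))
im=viewer.snapshot("wrist");cv2.imwrite("pics/w1.png",im)
print(proj(cam("wrist"),[551.5,-138.5,160]),proj(cam("wrist"),[506,-57.7,116]))
E
```

```text
[168.38368254 575.37049034 230.34580005] [-0.56838059 -0.52528067 -0.86141965]
tool shift [-568.3 -577.4   51.2]
[-172.47439132  637.96338036] [-99.7313499  557.75151651]$[0]: bad value
$[0]: bad value
```

View pics/w1.png

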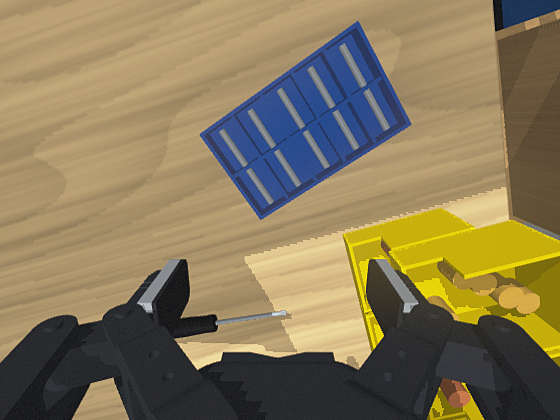

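The wrist picture shows only the start pose (blue tray, screwdriver): the rows were refused. I'll try one small row with all the keys.

```bash
python3 -m jog '[{"rx":0,"ry":0,"rz":0,"tx":-0.028,"ty":-0.028,"tz":0,"gripper":0.0}]' 30; python3 -m jog --help | head -20
```

```text
clock: 0.23
ee_pos: [184.9, 543.5, 229.2]
orientation: [0.14, 0.99, -0.001, -0.001]
force: [1.4, 1.0, -0.1]
opening: 75.3
grip_force: 0.0invalid input: not JSON, or not a number
```

```bash
python3 -m jog '[{"rx":0,"ry":0,"rz":0,"tx":-0.028,"ty":-0.028,"tz":0,"gripper":0},{"rx":0,"ry":0,"rz":0,"tx":-0.028,"ty":-0.028,"tz":0,"gripper":0},{"rx":0,"ry":0,"rz":0,"tx":-0.028,"ty":-0.028,"tz":0,"gripper":0},{"rx":0,"ry":0,"rz":0,"tx":-0.028,"ty":-0.028,"tz":0,"gripper":0},{"rx":0,"ry":0,"rz":0,"tx":-0.028,"ty":-0.028,"tz":0,"gripper":0},{"rx":0,"ry":0,"rz":0,"tx":-0.028,"ty":-0.028,"tz":0,"gripper":0},{"rx":0,"ry":0,"rz":0,"tx":-0.028,"ty":-0.028,"tz":0,"gripper":0},{"rx":0,"ry":0,"rz":0,"tx":-0.028,"ty":-0.028,"tz":0,"gripper":0},{"rx":0,"ry":0,"rz":0,"tx":-0.028,"ty":-0.028,"tz":0,"gripper":0}]' &&
python3 -m jog '[{"rx":0,"ry":0,"rz":0,"tx":-0.028,"ty":-0.028,"tz":0,"gripper":0},{"rx":0,"ry":0,"rz":0,"tx":-0.028,"ty":-0.028,"tz":0,"gripper":0},{"rx":0,"ry":0,"rz":0,"tx":-0.028,"ty":-0.028,"tz":0,"gripper":0},{"rx":0,"ry":0,"rz":0,"tx":-0.028,"ty":-0.028,"tz":0,"gripper":0},{"rx":0,"ry":0,"rz":0,"tx":-0.028,"ty":-0.028,"tz":0,"gripper":0},{"rx":0,"ry":0,"rz":0,"tx":-0.028,"ty":-0.028,"tz":0,"gripper":0},{"rx":0,"ry":0,"rz":0,"tx":-0.028,"ty":-0.028,"tz":0,"gripper":0},{"rx":0,"ry":0,"rz":0,"tx":0,"ty":0,"tz":0,"gripper":0},{"rx":0,"ry":0,"rz":0,"tx":0,"ty":0,"tz":0,"gripper":0}]'
python3 - <<'E'
from h import *
from scipy.spatial.transform import Rotation as Ro
s=state();r=Ro.from_quat(s["orientation"]);print("\ntool shift",r.inv().apply(np.array([551.5,-138.5,180])-s["ee_pos"]).round(1), s["force"])
im=viewer.snapshot("wrist");cv2.imwrite("pics/w2.png",im)
print(proj(cam("wrist"),[551.5,-138.5,160]),proj(cam("wrist"),[506,-57.7,116]))
E
```

```text
clock: 0.98
ee_pos: [358.9, 226.7, 231.2]
orientation: [0.142, 0.99, 0.0, 0.0]
force: [0.4, 0.6, -0.4]
opening: 0.0
grip_force: 0.0
clock: 1.73
ee_pos: [491.8, -16.7, 230.6]
orientation: [0.144, 0.99, -0.0, -0.001]
force: [-0.4, 0.9, 0.7]
opening: 0.0
grip_force: 0.0

tool shift [-92.  -99.8  50.5] [-0.39109816  0.91691102  0.67571788]
[156.04698575 324.12851624] [237.6478545  229.71753982]
```

View pics/w2.png

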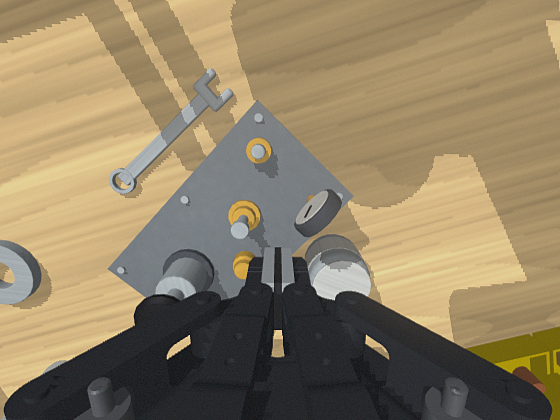

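The picture agrees with my estimates: the pin head is at (239,230), predicted (238,230), and the black head is at about (155,315), partly hidden. I'll move over the plunger.

```bash
python3 -m jog '[{"rx":0,"ry":0,"rz":0,"tx":-0.023,"ty":-0.025,"tz":0,"gripper":0},{"rx":0,"ry":0,"rz":0,"tx":-0.023,"ty":-0.025,"tz":0,"gripper":0},{"rx":0,"ry":0,"rz":0,"tx":-0.023,"ty":-0.025,"tz":0,"gripper":0},{"rx":0,"ry":0,"rz":0,"tx":-0.023,"ty":-0.025,"tz":0,"gripper":0},{"rx":0,"ry":0,"rz":0,"tx":0,"ty":0,"tz":0.02,"gripper":0},{"rx":0,"ry":0,"rz":0,"tx":0,"ty":0,"tz":0.02,"gripper":0},{"rx":0,"ry":0,"rz":0,"tx":0,"ty":0,"tz":0.015,"gripper":0},{"rx":0,"ry":0,"rz":0,"tx":0,"ty":0,"tz":0,"gripper":0},{"rx":0,"ry":0,"rz":0,"tx":0,"ty":0,"tz":0,"gripper":0},{"rx":0,"ry":0,"rz":0,"tx":0,"ty":0,"tz":0,"gripper":0}]'
python3 - <<'E'
from h import *
from scipy.spatial.transform import Rotation as Ro
s=state();r=Ro.from_quat(s["orientation"]);print("\n",s["ee_pos"],"tool shift",r.inv().apply(np.array([551.5,-138.5,160])-s["ee_pos"]).round(1), s["force"])
im=viewer.snapshot("scene");b=viewer.snapshot("top")
A=cv2.resize(im[150:270,195:315],None,fx=3.3,fy=3.3,interpolation=2);B=cv2.resize(b[145:265,250:370],None,fx=3.3,fy=3.3,interpolation=2)
cv2.imwrite("pics/s3.png",np.hstack([A,B]))
E
```

```text
clock: 2.62
ee_pos: [552.3, -135.6, 177.6]
orientation: [0.141, 0.99, -0.0, 0.001]
force: [1.0, -0.4, -0.2]
opening: -0.0
grip_force: 0.0

 [ 552.32937431 -135.64853682  177.59544832] tool shift [ 0.  -3.  17.6] [ 0.96697072 -0.3731159  -0.16400045]
```

View pics/s3.png

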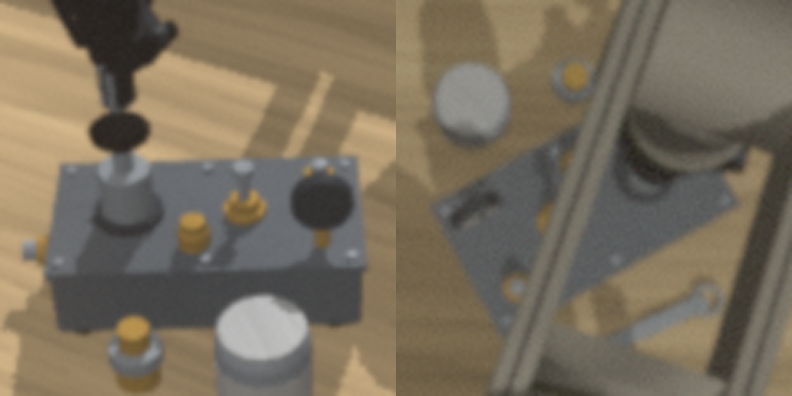

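Left half: the closed fingertips (118,100) stand just above the centre of the plunger head (120,130), and the pin head is visible at (245,168). I'll correct y by 3 mm and descend to find contact.

```bash
python3 -m jog '[{"rx":0,"ry":0,"rz":0,"tx":0,"ty":-0.003,"tz":0.008,"gripper":0},{"rx":0,"ry":0,"rz":0,"tx":0,"ty":0,"tz":0.006,"gripper":0},{"rx":0,"ry":0,"rz":0,"tx":0,"ty":0,"tz":0,"gripper":0},{"rx":0,"ry":0,"rz":0,"tx":0,"ty":0,"tz":0,"gripper":0}]';echo
python3 -m jog '[{"rx":0,"ry":0,"rz":0,"tx":0,"ty":0,"tz":0.004,"gripper":0},{"rx":0,"ry":0,"rz":0,"tx":0,"ty":0,"tz":0.004,"gripper":0},{"rx":0,"ry":0,"rz":0,"tx":0,"ty":0,"tz":0,"gripper":0},{"rx":0,"ry":0,"rz":0,"tx":0,"ty":0,"tz":0,"gripper":0}]';echo
python3 -m jog '[{"rx":0,"ry":0,"rz":0,"tx":0,"ty":0,"tz":0.004,"gripper":0},{"rx":0,"ry":0,"rz":0,"tx":0,"ty":0,"tz":0.004,"gripper":0},{"rx":0,"ry":0,"rz":0,"tx":0,"ty":0,"tz":0.003,"gripper":0},{"rx":0,"ry":0,"rz":0,"tx":0,"ty":0,"tz":0,"gripper":0},{"rx":0,"ry":0,"rz":0,"tx":0,"ty":0,"tz":0,"gripper":0},{"rx":0,"ry":0,"rz":0,"tx":0,"ty":0,"tz":0,"gripper":0}]'
```

```text
clock: 3.05
ee_pos: [550.4, -139.3, 161.5]
orientation: [0.142, 0.99, 0.0, -0.001]
force: [-0.3, -0.4, -0.5]
opening: 0.1
grip_force: 0.0

clock: 3.38
ee_pos: [551.4, -139.6, 155.1]
orientation: [0.142, 0.99, -0.0, 0.001]
force: [-2.2, 0.6, 5.0]
opening: -0.3
grip_force: 3.0

clock: 3.88
ee_pos: [551.5, -139.6, 144.9]
orientation: [0.142, 0.99, -0.0, 0.001]
force: [-5.0, 0.8, 10.6]
opening: 0.1
grip_force: 5.1
```

```bash
python3 -m jog '[{"rx":0,"ry":0,"rz":0,"tx":0,"ty":0,"tz":0.003,"gripper":0},{"rx":0,"ry":0,"rz":0,"tx":0,"ty":0,"tz":0.002,"gripper":0},{"rx":0,"ry":0,"rz":0,"tx":0,"ty":0,"tz":0,"gripper":0},{"rx":0,"ry":0,"rz":0,"tx":0,"ty":0,"tz":0,"gripper":0}]'
```

```text
clock: 4.22
ee_pos: [551.7, -139.7, 141.7]
orientation: [0.142, 0.99, -0.0, 0.001]
force: [-10.4, 3.3, 21.7]
opening: 0.1
grip_force: 11.1
```

Bottomed at 22 N. Next: lift clear, check, and do the second stroke.

```bash
python3 -m jog '[{"rx":0,"ry":0,"rz":0,"tx":0,"ty":0,"tz":-0.008,"gripper":0},{"rx":0,"ry":0,"rz":0,"tx":0,"ty":0,"tz":-0.009,"gripper":0},{"rx":0,"ry":0,"rz":0,"tx":0,"ty":0,"tz":-0.009,"gripper":0},{"rx":0,"ry":0,"rz":0,"tx":0,"ty":0,"tz":0,"gripper":0},{"rx":0,"ry":0,"rz":0,"tx":0,"ty":0,"tz":0,"gripper":0},{"rx":0,"ry":0,"rz":0,"tx":0,"ty":0,"tz":0,"gripper":0}]';echo
python3 - <<'E'
from h import *
im=viewer.snapshot("scene");cv2.imwrite("pics/s4.png",im);a=cv2.imread("pics/scene0.png")
f=lambda i:cv2.resize(i[175:255,200:315],None,fx=3.4,fy=3.4,interpolation=2)
cv2.imwrite("pics/s4c.png",np.hstack([f(a),f(im)]))
E
python3 -m jog '[{"rx":0,"ry":0,"rz":0,"tx":0,"ty":0,"tz":0.006,"gripper":0},{"rx":0,"ry":0,"rz":0,"tx":0,"ty":0,"tz":0.005,"gripper":0},{"rx":0,"ry":0,"rz":0,"tx":0,"ty":0,"tz":0.005,"gripper":0},{"rx":0,"ry":0,"rz":0,"tx":0,"ty":0,"tz":0.005,"gripper":0},{"rx":0,"ry":0,"rz":0,"tx":0,"ty":0,"tz":0.005,"gripper":0},{"rx":0,"ry":0,"rz":0,"tx":0,"ty":0,"tz":0,"gripper":0},{"rx":0,"ry":0,"rz":0,"tx":0,"ty":0,"tz":0,"gripper":0},{"rx":0,"ry":0,"rz":0,"tx":0,"ty":0,"tz":0,"gripper":0}]'
```

```text
clock: 4.72
ee_pos: [550.8, -139.3, 163.8]
orientation: [0.142, 0.99, 0.0, -0.0]
force: [-0.2, 0.1, -0.4]
opening: 0.1
grip_force: 0.0

clock: 5.43
ee_pos: [551.6, -139.6, 141.6]
orientation: [0.142, 0.99, -0.0, 0.001]
force: [-12.5, 3.7, 27.5]
opening: 0.2
grip_force: 13.8
```

View pics/s4c.png

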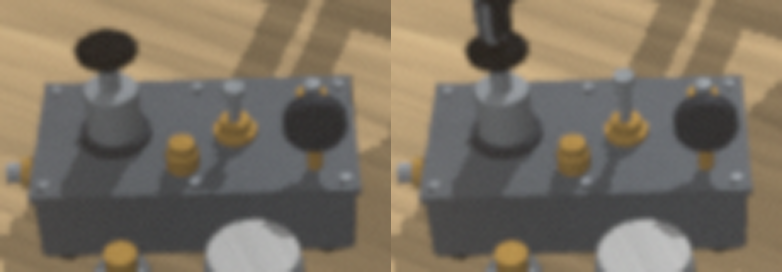

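Left (before) and right (after stroke 1): the pin head went from (233,88) to (624-391=233,76), so it rises, and the pump hasn't shifted. Second stroke is bottomed; I'll lift, do a third and a fourth stroke (extra ones are harmless), then lift off and look.

```bash
python3 -m jog '[{"rx":0,"ry":0,"rz":0,"tx":0,"ty":0,"tz":-0.008,"gripper":0},{"rx":0,"ry":0,"rz":0,"tx":0,"ty":0,"tz":-0.009,"gripper":0},{"rx":0,"ry":0,"rz":0,"tx":0,"ty":0,"tz":-0.009,"gripper":0},{"rx":0,"ry":0,"rz":0,"tx":0,"ty":0,"tz":0,"gripper":0},{"rx":0,"ry":0,"rz":0,"tx":0,"ty":0,"tz":0,"gripper":0},{"rx":0,"ry":0,"rz":0,"tx":0,"ty":0,"tz":0,"gripper":0}]';echo
python3 -m jog '[{"rx":0,"ry":0,"rz":0,"tx":0,"ty":0,"tz":0.006,"gripper":0},{"rx":0,"ry":0,"rz":0,"tx":0,"ty":0,"tz":0.005,"gripper":0},{"rx":0,"ry":0,"rz":0,"tx":0,"ty":0,"tz":0.005,"gripper":0},{"rx":0,"ry":0,"rz":0,"tx":0,"ty":0,"tz":0.005,"gripper":0},{"rx":0,"ry":0,"rz":0,"tx":0,"ty":0,"tz":0.005,"gripper":0},{"rx":0,"ry":0,"rz":0,"tx":0,"ty":0,"tz":0,"gripper":0},{"rx":0,"ry":0,"rz":0,"tx":0,"ty":0,"tz":0,"gripper":0},{"rx":0,"ry":0,"rz":0,"tx":0,"ty":0,"tz":0,"gripper":0}]';echo
python3 -m jog '[{"rx":0,"ry":0,"rz":0,"tx":0,"ty":0,"tz":-0.008,"gripper":0},{"rx":0,"ry":0,"rz":0,"tx":0,"ty":0,"tz":-0.009,"gripper":0},{"rx":0,"ry":0,"rz":0,"tx":0,"ty":0,"tz":-0.009,"gripper":0},{"rx":0,"ry":0,"rz":0,"tx":0,"ty":0,"tz":0,"gripper":0},{"rx":0,"ry":0,"rz":0,"tx":0,"ty":0,"tz":0,"gripper":0},{"rx":0,"ry":0,"rz":0,"tx":0,"ty":0,"tz":0,"gripper":0}]';echo
python3 -m jog '[{"rx":0,"ry":0,"rz":0,"tx":0,"ty":0,"tz":0.006,"gripper":0},{"rx":0,"ry":0,"rz":0,"tx":0,"ty":0,"tz":0.006,"gripper":0},{"rx":0,"ry":0,"rz":0,"tx":0,"ty":0,"tz":0.005,"gripper":0},{"rx":0,"ry":0,"rz":0,"tx":0,"ty":0,"tz":0.005,"gripper":0},{"rx":0,"ry":0,"rz":0,"tx":0,"ty":0,"tz":0.005,"gripper":0},{"rx":0,"ry":0,"rz":0,"tx":0,"ty":0,"tz":0,"gripper":0},{"rx":0,"ry":0,"rz":0,"tx":0,"ty":0,"tz":0,"gripper":0},{"rx":0,"ry":0,"rz":0,"tx":0,"ty":0,"tz":0,"gripper":0}]';echo
python3 -m jog '[{"rx":0,"ry":0,"rz":0,"tx":0,"ty":0,"tz":-0.009,"gripper":0},{"rx":0,"ry":0,"rz":0,"tx":0,"ty":0,"tz":-0.009,"gripper":0},{"rx":0,"ry":0,"rz":0,"tx":0,"ty":0,"tz":-0.02,"gripper":0},{"rx":0,"ry":0,"rz":0,"tx":0,"ty":0,"tz":-0.03,"gripper":0},{"rx":0,"ry":0,"rz":0,"tx":0,"ty":0,"tz":-0.03,"gripper":0},{"rx":0,"ry":0,"rz":0,"tx":0,"ty":0,"tz":0,"gripper":0},{"rx":0,"ry":0,"rz":0,"tx":0,"ty":0,"tz":0,"gripper":0},{"rx":0,"ry":0,"rz":0,"tx":0,"ty":0,"tz":0,"gripper":0}]'
python3 - <<'E'
from h import *
im=viewer.snapshot("scene");w=viewer.snapshot("wrist");cv2.imwrite("pics/s5.png",im)
cs=cam("scene");print()
for h in (93,113,125,138,142):print(h,proj(cs,[506,-57.7,h]).round(1))
f=lambda i:cv2.resize(i[165:255,200:310],None,fx=3.6,fy=3.6,interpolation=2)
W=cv2.resize(w,(432,324)); cv2.imwrite("pics/s5c.png",np.hstack([f(im)[:324,:360],W]))
E
```

```text
clock: 5.93
ee_pos: [550.6, -139.3, 163.4]
orientation: [0.142, 0.99, 0.0, -0.001]
force: [-1.0, -0.6, -0.0]
opening: -0.1
grip_force: 0.0

clock: 6.6
ee_pos: [551.6, -139.6, 141.6]
orientation: [0.142, 0.99, -0.0, 0.001]
force: [-12.9, 3.6, 28.6]
opening: 0.0
grip_force: 14.4

clock: 7.1
ee_pos: [550.5, -139.3, 163.3]
orientation: [0.142, 0.99, 0.0, -0.001]
force: [-0.9, 0.5, -0.7]
opening: -0.4
grip_force: 0.0

clock: 7.77
ee_pos: [551.6, -139.6, 141.5]
orientation: [0.142, 0.99, -0.0, 0.001]
force: [-15.7, 5.0, 34.6]
opening: -0.1
grip_force: 17.7

clock: 8.43
ee_pos: [550.6, -139.3, 234.0]
orientation: [0.142, 0.99, 0.0, -0.001]
force: [-0.4, -0.4, -0.3]
opening: -0.3
grip_force: 0.0

93 [268.3 206.7]
113 [268.  200.6]
125 [267.9 196.9]
138 [267.7 192.9]
142 [267.6 191.6]
```

View pics/s5c.png

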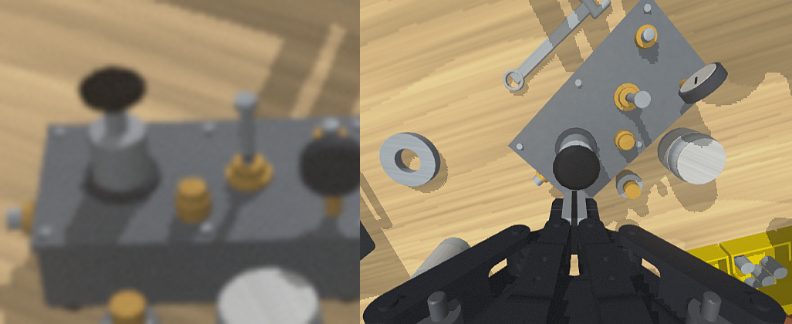

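Left: pin head at (246,99), i.e. pixel (268.3,192.5), about 139–142 mm high, with a dark band above the gland. Right: plunger up, and cap, spanner and tin undisturbed. That is near the threshold, so I'll do one more stroke and check whether the pin still rises.

```bash
python3 -m jog '[{"rx":0,"ry":0,"rz":0,"tx":0,"ty":0,"tz":0.03,"gripper":0},{"rx":0,"ry":0,"rz":0,"tx":0,"ty":0,"tz":0.03,"gripper":0},{"rx":0,"ry":0,"rz":0,"tx":0,"ty":0,"tz":0.012,"gripper":0},{"rx":0,"ry":0,"rz":0,"tx":0,"ty":0,"tz":0.006,"gripper":0},{"rx":0,"ry":0,"rz":0,"tx":0,"ty":0,"tz":0.005,"gripper":0},{"rx":0,"ry":0,"rz":0,"tx":0,"ty":0,"tz":0.005,"gripper":0},{"rx":0,"ry":0,"rz":0,"tx":0,"ty":0,"tz":0.005,"gripper":0},{"rx":0,"ry":0,"rz":0,"tx":0,"ty":0,"tz":0.004,"gripper":0},{"rx":0,"ry":0,"rz":0,"tx":0,"ty":0,"tz":0,"gripper":0},{"rx":0,"ry":0,"rz":0,"tx":0,"ty":0,"tz":0,"gripper":0}]';echo
python3 -m jog '[{"rx":0,"ry":0,"rz":0,"tx":0,"ty":0,"tz":-0.009,"gripper":0},{"rx":0,"ry":0,"rz":0,"tx":0,"ty":0,"tz":-0.009,"gripper":0},{"rx":0,"ry":0,"rz":0,"tx":0,"ty":0,"tz":-0.02,"gripper":0},{"rx":0,"ry":0,"rz":0,"tx":0,"ty":0,"tz":-0.03,"gripper":0},{"rx":0,"ry":0,"rz":0,"tx":0,"ty":0,"tz":-0.03,"gripper":0},{"rx":0,"ry":0,"rz":0,"tx":0,"ty":0,"tz":0,"gripper":0},{"rx":0,"ry":0,"rz":0,"tx":0,"ty":0,"tz":0,"gripper":0},{"rx":0,"ry":0,"rz":0,"tx":0,"ty":0,"tz":0,"gripper":0}]'
python3 - <<'E'
from h import *
im=viewer.snapshot("scene");w=viewer.snapshot("wrist");cv2.imwrite("pics/s6.png",im);cv2.imwrite("pics/w6.png",w);print()
k=6; up=lambda i:cv2.resize(i,None,fx=k,fy=k,interpolation=2)
L={n:cv2.imread(f"pics/{n}.png") for n in("scene0","s4","s5")};L["s6"]=im
T=up(im)[188*k:195*k,263*k:274*k]
for n,i in L.items():
    m=cv2.matchTemplate(up(i)[178*k:215*k,258*k:279*k],T,cv2.TM_CCOEFF_NORMED);_,v,_,p=cv2.minMaxLoc(m);print("head shift",n,round(p[1]/k-10,2),round(v,2))
print("pump diff px", np.abs(im[225:248,212:300].astype(int)-L["scene0"][225:248,212:300]).mean())
wc=cam("wrist");print(proj(wc,[506,-57.7,142]),proj(wc,[506,-57.7,138]))
cv2.imwrite("pics/w6c.png",cv2.resize(w[60:200,280:430],None,fx=4,fy=4,interpolation=2))
E
```

```text
clock: 9.37
ee_pos: [551.0, -139.4, 141.7]
orientation: [0.142, 0.99, -0.0, 0.0]
force: [-13.0, 3.9, 22.7]
opening: 0.1
grip_force: 11.3

clock: 10.03
ee_pos: [550.9, -139.4, 236.1]
orientation: [0.142, 0.99, 0.0, -0.0]
force: [-0.3, 0.3, -0.6]
opening: -0.0
grip_force: 0.0

head shift scene0 1.33 0.76
head shift s4 4.67 0.84
head shift s5 0.0 1.0
head shift s6 0.0 1.0
pump diff px 4.139986824769434
[365.99083556 126.25038691] [364.51272807 126.0790644 ]
```

View pics/w6c.png

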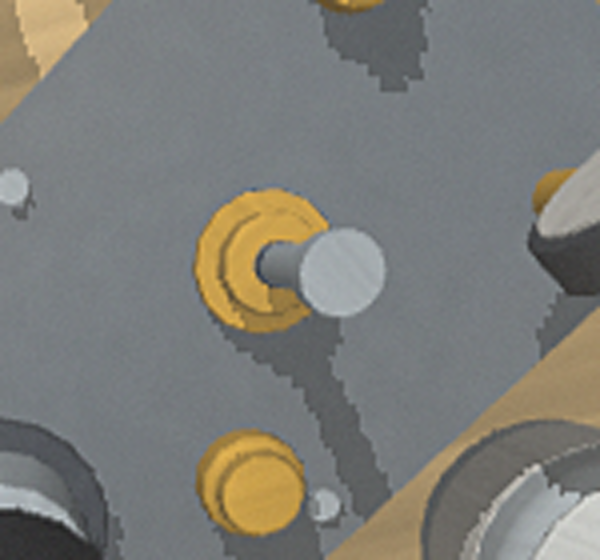

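The dark groove shows just above the gland at (263,263). The pin head at (342,272) matches a height of about 141 mm, and the fifth stroke didn't raise it further, so the pin is fully out. Handing in.

```bash
python3 -c "
from bench import bot
print(bot.sign_off())"
```

```text
the job is handed in; nothing more can be done
None
```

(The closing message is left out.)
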